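# Close the photometer and its tip box against dust

### The job

Close this workplace against dust for the night: with the fingertips, push the white photometer's half-open sample lid down until it is fully shut, without letting it slam; push the printer flap low in its front up until it is fully shut; and push the clear lid of the blue tip box standing next to the photometer over and down until it is fully shut. Push gently, do not pinch, lift or shove anything along, and leave the bottles and the beaker where they stand.

Things in the scene. Friction and masses are not known exactly. Their poses are not given: they have to be found in the camera images.
- analyser: the photometer: a white bench instrument 366 mm deep (x), 475 mm wide (y), 220 mm high, that does not move when pushed. Origin on the bench below its middle; own x points to its back (away from the robot), y to its left, z up. Above the printer flap its front is solid from x = -147 mm (its rounded shell looks a little farther out), right of y = 27 mm from x = -173 mm.
- analyser_lid (a joint): angle of the photometer's sample lid: 0 = shut, against a stop; larger = front edge raised. Starts at 0.40 to 0.68 rad. Hinged along its back edge, on a line parallel to the photometer's y through x = 129, z = 213 mm in its frame. A stiff friction hinge: the lid stays at any angle it is left at; 1 to 3 N near its front edge move it down.
- lid_edge (a point): middle of the front edge of the sample lid, on its upper face. The lid is a flat plate, 231 mm deep and 235 mm wide. Shut, its upper face slopes down to the front by 0.224 rad, from 214 mm above the bench at x = 118 mm to 163 mm at x = -107 mm in the photometer's frame (y = 0 to 235 mm), this point at (-107, 117, 163) mm.
- analyser_printer_flap (a joint): angle of the printer flap low in the photometer's front: 0 = shut (nearly upright), against a stop; larger = tipped down and out towards the robot. Starts at 0.35 to 0.85 rad. Hinged along its lower edge, on a line parallel to the photometer's y through x = -170, z = 28 mm in its frame. It stays at any angle; about 1 N at its free edge swings it up.
- flap_edge (a point): middle of the printer flap's free (upper) edge, outer face. The flap is a thin white plate 49 mm high, 120 mm wide, at y = 48 to 168 mm in the photometer's frame. Shut, it runs up from x = -167, z = 28 mm to this point at (-177.5, 108, 77) mm, so it leans out at the top by 0.19 rad.
- tip_box: the near pipette-tip box, loose on the bench left of the photometer: blue base full of tips, clear hinged lid; 88 mm (x) by 119 mm (y), 97 mm high when shut; 0.2 to 0.4 kg: it slides if pushed with over 1 N. Origin at the centre of its underside; own x points from its front to its hinge side (away from the robot within 0.3 rad), z up. (Another tip box at the far left end is scenery.)
- tip_box_lid (a joint): angle of the tip box's clear lid: 0 = shut, against a stop; larger = open. Starts at 1.35 to 1.75 rad (standing up at the back), opens to 1.83. Hinged along its back edge on a line parallel to the box's y through x = 42, z = 57 mm in its frame. It stays at any angle; under 0.7 N at its free edge moves it if pushed slowly.
- tip_lid_edge (a point): middle of the free (front) edge of the tip box's lid, on its outer (upper) face. The lid is a shallow inverted tray, 36 mm deep. Shut, its flat upper face is level at 97 mm, from x = -44 to 40 and y = -60 to 60 mm in the box's frame, this point at (-43.7, 0, 96.9) mm; open, that face looks backwards, away from the robot.
- brown_bottle: small brown glass bottle with dark screw cap, 34 mm across, 59 mm high, standing between the photometer and the tip box; origin at the centre of its underside. A bystander: leave it.
- pe_bottle: white plastic bottle with screw cap, 47 mm across, 98 mm high, standing at the right; origin at the centre of its underside. A bystander: leave it.
- beaker: empty translucent white plastic beaker, 76 mm across, 92 mm high, standing behind the tip box; origin at the centre of its underside. A bystander: leave it.
- wash_bottle: white squeeze wash bottle with red cap and bent spout, 69 x 120 mm, 206 mm high, standing at the far right; origin on its underside. A bystander: leave it.

How it is judged:
By the outcome, as a careful person would: the job done as asked, in the order asked, and still so for the second after the job is handed in, with the robot touching nothing.
It also fails if it takes over 61 s, if anything falls off the work surface, if the arm or the gripper's body presses on something with over 40 N, if the wrist force passes 120 N, or if a joint passes its speed limit or range.

### The arm

A 6-joint arm with a two-finger parallel gripper is mounted at the origin on a cart in front of the work surface, level with it; the furniture and walls round the work are solid. World frame = base frame: x ahead of the robot, y to its left, z up, the work surface at z = 0. Lengths are in m, angles in rad, forces in N, time in s.
With the tool pointing down it reaches from about 0.25 to 0.775 m from the base axis. Payload 4 kg.
Tool frame: the origin (TCP) lies midway between the tips of the shut fingers; the grasp point (between the pads) lies 19 mm behind it; z points along the fingers, y is the line along which they close (so a half turn about z gives the same grasp; the last joint's range is limited). The gripper opens to 85 mm and grips with 20 to 120 N. Pads are 22 mm wide; open, the fingers measure 114 mm over their backs; the gripper's body (76 mm by 85 mm) begins 54 mm behind the grasp point. The pads swing forward as they close: fully open they stand 13 mm farther back than shut.
Start: joints at [-1.414, 0.087, 1.371, -0, 1.684, -0.103], TCP at [0.141, -0.532, 0.231] pointing down, gripper open.
Joint ranges: [-3.1, 3.1], [-0.76, 2.03], [0.27, 2.55], [-1.08, 4.22], [0.17, 2.65], [-2.57, 2.57]. Speed limits (rad/s): [2.79, 2.79, 3.14, 3.14, 3.14, 3.14].

### API

Orientations are given as a unit quaternion [w, x, y, z].
In Python, from plant import telemetry, eyes, robot gives the robot as it stands.
- The arm moves only by the tool drive_tool, never from a script. Its arguments are lists of equal length, an entry for each row: "delta_rot": the turn, a rotation vector about the tool's x, y, z in degrees, a list of three; "offset": the shift along the tool's x, y, z in m, a list of three; "jaw": the opening, from 0 (shut) to 1 (fully open). A call has 1 to 12 rows; each row shifts and turns the commanded pose from where the row before left it, along the tool's axes as they then stand; what a row does not reach is not made up. A row lasts 1/10 s, in which the tool goes at most 50 mm and 8.59 degrees, less where a joint would pass 70% of its speed; a pose out of reach is approached as far as the arm can. A call with a gripper value outside its range is refused whole. The fingers move at their own pace and stop on an object; the grip force is fixed at half the most. Time passes only in rows, so rows that do not move let the fingers close. It gives the time, the measured TCP pose, the force, the opening and the grip force at its end, in the units of the state.
- telemetry.state(): the state, without advancing time (a new reading comes with each control period).
- eyes.snapshot(name): name is "side" or "top" or "wrist"; returns the picture (480x640x3 uint8, blue, green, red); there is no depth.
- eyes.calibration(name): a dict with "K" (3x3 intrinsics, pixels), "R" (3x3) and "t" (3): a world point X has camera coordinates R X + t. Camera axes: x right, y down, z forward; pixel columns grow to the right and rows downward; lengths in m; the calibration is good to about 2 mm. A picture is of the moment at which its call begins: read the wrist's pose just before it. calibration takes no time and is no camera call; for the wrist camera it gives the pose at the moment of the call.
- robot.hand_in(): hands the job in; it is judged then, once.
Trained networks look in the newest picture that a camera, given by its name, has taken for a name from the list of things; names that differ only in an ending like _2 or _b are one class to them, and where a whole thing is asked for, a point or a joint stands for the part that bears it (a point fixed in the world has none). Each returns a list of dicts, best first, with "score" (0 to 1); they miss things now and then, are a little off and sometimes report something else, mostly with a low value. They report only what shows in the picture. A call takes as long as a camera call.
- eyes.find_in(camera, query): "rect" ([left, top, right, bottom] in pixels, round what is visible of it).
The state is a dict: "time": time; "joints": joint angles; "joint_velocities": joint speeds; "tau": joint torques, N m; "tcp_pos": TCP position; "tcp_rot": TCP orientation; "ft_force": force on the tool from outside, world axes, zero at the start; "ft_torque": the same for the moment, N m; "opening": finger opening in m; "grasp_force": force on a finger pad.
Only numpy, scipy, OpenCV 4.12 (cv2) and the standard library are available. Lean on these libraries where they do the work, as an engineer would, in place of code of your own. Each camera call takes 0.05 s, during which the arm holds its last target. There are 200 camera calls.

## Working session

There is one attempt and no reset: what is moved stays moved. The work goes in short steps, Python scripts to look and compute and a tool call to move; the robot and the scene stay as the last step left them, time stands still between calls to the robot, and variables do not carry over. Pictures are saved under pics/ and viewed, at most 10 in all, crops included, and the job is handed in when it is done.

Besides the shell and the picture viewer there is one more tool, called after "Request:" in YAML: its name, and indented under it one key for each argument. drive_tool: Moves the arm, as the interface text tells. Its arguments: {"type":"object","properties":{"delta_rot":{"type":"array","items":{"type":"array","items":{"type":"number"}}},"offset":{"type":"array","items":{"type":"array","items":{"type":"number"}}},"jaw":{"type":"array","items":{"type":"number"}}},"required":["delta_rot","offset","jaw"]}

```bash
ls; mkdir -p pics; python3 - <<'E'
from plant import telemetry, eyes, robot
import cv2
for n in ("side","top"):
    im=eyes.snapshot(n); cv2.imwrite(f"pics/{n}0.png",im)
    c=eyes.calibration(n); print(n,c)
    for q in ("analyser","analyser_lid","analyser_printer_flap","tip_box","tip_box_lid","brown_bottle","beaker","pe_bottle"):
        print(q,[( [round(float(v)) for v in d["rect"]],round(float(d["score"]),2)) for d in eyes.find_in(n,q)[:2]])
print(telemetry.state())
E
```

```text
pics
side {'K': array([[454.31383843,   0.        , 321.50351889],
       [  0.        , 454.31383843, 227.97956892],
       [  0.        ,   0.        ,   1.        ]]), 'R': array([[-0.88002237, -0.47489298,  0.00610637],
       [-0.19557141,  0.35063609, -0.91586361],
       [ 0.43279609, -0.80717469, -0.40144309]]), 't': array([0.49910998, 0.27618693, 0.98724503])}
analyser [([215, 171, 406, 309], 0.83)]
analyser_lid [([226, 179, 351, 218], 0.75)]
analyser_printer_flap []
tip_box [([206, 299, 292, 418], 0.92)]
tip_box_lid [([205, 300, 260, 379], 0.95), ([403, 206, 415, 239], 0.57)]
brown_bottle [([316, 327, 329, 351], 0.85), ([206, 298, 290, 419], 0.37)]
beaker [([185, 297, 222, 354], 0.56)]
pe_bottle [([404, 208, 413, 243], 0.75), ([360, 170, 388, 197], 0.4)]
top {'K': array([[451.78007984,   0.        , 314.03714391],
       [  0.        , 451.78007984, 242.92140088],
       [  0.        ,   0.        ,   1.        ]]), 'R': array([[ 0.01616278, -0.99986335, -0.00347154],
       [-0.98583425, -0.01535611, -0.16701805],
       [ 0.16694192,  0.00612184, -0.98594773]]), 't': arra
[... 415 characters left out ...]
{'time': 0.9, 'joints': array([-1.41409989e+00,  8.71730473e-02,  1.37067765e+00, -1.48408372e-05,
        1.68362192e+00, -1.03067159e-01]), 'joint_velocities': array([ 0.00053598,  0.00010863, -0.00091439, -0.0020026 ,  0.00047846,
       -0.00136041]), 'tau': array([-2.60347196e-05, -3.51717675e+01, -3.13463724e+01, -1.15643074e-04,
        2.29783464e-04, -7.24941344e-06]), 'tcp_pos': array([ 0.14127928, -0.53156016,  0.23136698]), 'tcp_rot': array([ 6.01916068e-05,  9.91577316e-01,  1.29516110e-01, -5.76143723e-06]), 'ft_force': array([-0.64100036, -0.13751517, -0.07013827]), 'ft_torque': array([ 0.00491493,  0.03590819, -0.00256645]), 'grasp_force': 0.0, 'opening': 0.08510845882949823}
```

```bash
python3 - <<'E'
import cv2
t=cv2.imread("pics/top0.png"); s=cv2.imread("pics/side0.png")
cv2.imwrite("pics/t1.png",cv2.resize(t[140:320,130:470],None,fx=2.35,fy=2.35,interpolation=cv2.INTER_CUBIC))
cv2.imwrite("pics/s1.png",cv2.resize(s[150:430,170:430],None,fx=2.14,fy=2.14,interpolation=cv2.INTER_CUBIC))
E
```

```text
(no output)
```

View pics/t1.png

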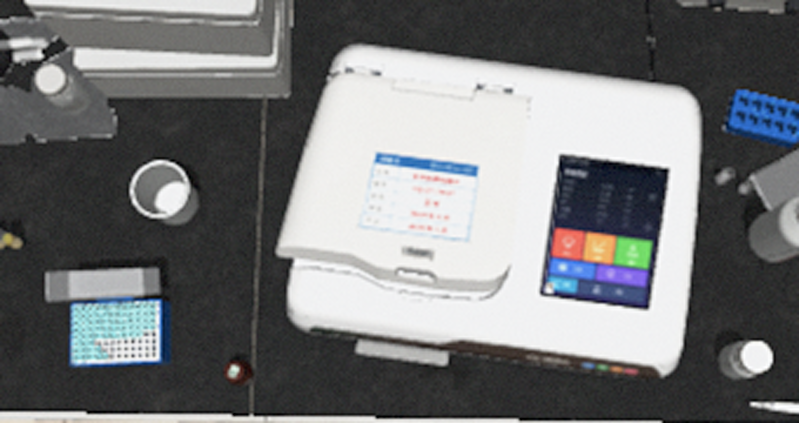

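View pics/s1.png

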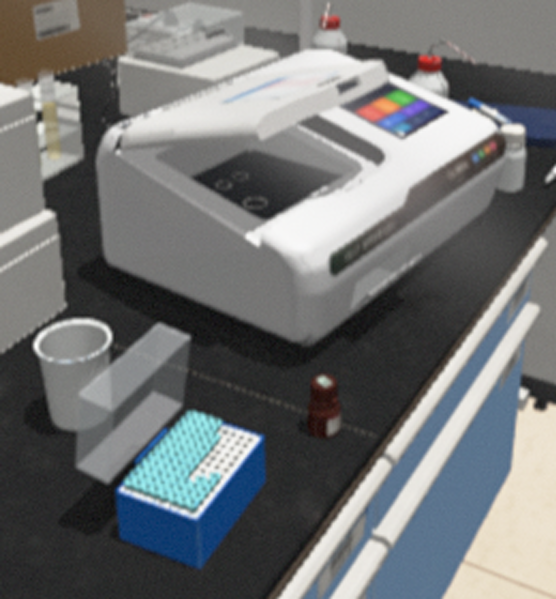

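The top crop shows the lid corners at about (333,75), (530,97) and (278,255). The flap's free edge runs (358,343)–(448,363), and the tip box is at (70–163, 298–366) with its lid standing at the back and the beaker behind it. The side crop shows the lid half open and the tip box's near corner at (200,567). Next I fit poses to these points.

```bash
cat > h.py <<'E'
import numpy as np
from plant import eyes
from scipy.optimize import least_squares
CAL={n:eyes.calibration(n) for n in("top","side")}
def proj(n,X):
    c=CAL[n]; p=c["K"]@(c["R"]@X+c["t"]); return p[:2]/p[2]
def W(p,q):  # q: x,y,yaw
    c,s=np.cos(q[2]),np.sin(q[2]); return np.array([q[0]+c*p[0]-s*p[1],q[1]+s*p[0]+c*p[1],p[2]])
def turn(p,h,a): # raise front edge by a
    x,z=p[0]-h[0],p[2]-h[1]; c,s=np.cos(a),np.sin(a)
    return np.array([h[0]+x*c+z*s,p[1],h[1]-x*s+z*c])
LID=lambda p,a:turn(p,(.129,.213),a)
FLAP=lambda p,a:turn(p,(-.170,.028),-a)
BOX=lambda p,a:turn(p,(.042,.057),a)
def full(n,uv): return np.array([130,140])+np.array(uv)/2.35 if n=="top" else np.array([170,150])+np.array(uv)/2.14
def fit(model,obs,x0):
    f=lambda q:np.concatenate([proj(n,model(k,np.array(p),q))-full(n,uv) for n,k,p,uv in obs])
    r=least_squares(f,x0,loss="soft_l1",f_scale=2); return r.x,f(r.x).reshape(-1,2)
def ray(n,uv,z):
    c=CAL[n]; d=c["R"].T@np.linalg.solve(c["K"],[*uv,1]); o=-c["R"].T@c["t"]; return o+d*(z-o[2])/d[2]
E
python3 - <<'E'
from h import *
np.set_printoptions(precision=4,suppress=True)
def A(k,p,q):
    if k=="L":p=LID(p,q[3])
    if k=="F":p=FLAP(p,q[4])
    return W(p,q)
obs=[("top","L",(.118,.235,.214),(333,75)),("top","L",(.118,0,.214),(530,97)),("top","L",(-.107,.235,.163),(278,250)),
("top","F",(-.1775,.168,.077),(357,350)),("top","F",(-.1775,.048,.077),(448,363)),
("side","L",(-.107,.235,.163),(258,118)),("side","L",(-.107,0,.163),(385,65)),("side","L",(.118,.235,.214),(118,135))]
q,r=fit(A,obs,[.55,0,-.1,.5,.6]); print("analyser",q);print(r)
print("lid_edge",A("L",np.array((-.107,.117,.163)),q),"shut",W((-.107,.117,.163),q),"flap",A("F",np.array((-.1775,.108,.077)),q))
def B(k,p,q): return W(BOX(p,q[3]) if k=="L" else p,q)
obs=[("side","B",(-.044,.06,0),(200,567)),("side","B",(-.044,.06,.057),(203,514)),("side","B",(-.044,-.06,.057),(265,435)),("side","B",(.042,.06,.057),(120,488)),
("top","B",(-.044,.06,.057),(71,366)),("top","B",(-.044,-.06,.057),(163,361)),
("side","L",(-.044,.06,.097),(80,402)),("side","L",(-.044,-.06,.097),(163,324)),("top","L",(-.044,.06,.097),(46,270)),("top","L",(-.044,-.06,.097),(158,267))]
q,r=fit(B,obs,[.5,.4,0,1.5]); print("box",q);print(r)
print("edge",B("L",np.array((-.0437,0,.0969)),q))
print("beaker rim",ray("top",full("top",(160,188)),.092),"brown cap",ray("top",(231,297),.055),"bench edge",ray("top",full("top",(300,418)),0))
E
```

```text
analyser [ 0.6488 -0.1244 -0.1271  0.4914  0.3932]
[[-0.8937 -0.635 ]
 [-2.3802  1.3379]
 [ 6.7444 -1.9248]
 [-1.009  -0.1545]
 [-0.6071 -0.0235]
 [ 2.382   0.4309]
 [-1.0188 -0.2406]
 [ 0.8818 -3.6029]]
lid_edge [0.5617 0.0047 0.2803] shut [0.5574 0.0052 0.163 ] flap [0.4683 0.0076 0.0704]
box [0.4955 0.3801 0.0649 1.4168]
[[ 1.8111  0.578 ]
 [-0.9923  1.2224]
 [ 1.503  -1.7528]
 [-2.3454 -1.033 ]
 [-0.0799  0.6303]
 [-0.02    0.8301]
 [ 0.0507 -5.2338]
 [-1.2825 -1.9586]
 [ 0.2233  1.0332]
 [-6.0991  0.2949]]
edge [0.5637 0.3845 0.1478]
beaker rim [0.6809 0.3256 0.092 ] brown cap [0.4494 0.2204 0.055 ] bench edge [0.3878 0.1434 0.    ]
```

Request:
drive_tool:
  delta_rot:
    - [0,0,7.4]
    - [0,0,7.4]
    - [0,0,7.4]
    - [0,0,0]
    - [0,0,0]
    - [0,0,0]
    - [0,0,0]
    - [0,0,0]
    - [0,0,0]
    - [0,0,0]
    - [0,0,0]
  offset:
    - [0,0,-0.045]
    - [0,0,-0.045]
    - [0,0,-0.045]
    - [0.022,-0.037,0]
    - [0.022,-0.037,0]
    - [0.022,-0.037,0]
    - [0.022,-0.037,0]
    - [0.022,-0.037,0]
    - [0.022,-0.037,0]
    - [0.022,-0.037,0]
    - [0.022,-0.037,0]
  jaw: [0,0,0,0,0,0,0,0,0,0,0]

```text
time: 2.0
tcp_pos: [0.3543, -0.2588, 0.3666]
tcp_rot: [0.0, 0.998, -0.064, 0.0]
ft_force: [-0.2, -0.4, 0.1]
opening: 0.0002
grasp_force: 0.0
```

Request:
drive_tool:
  delta_rot:
    - [0,0,0]
    - [0,0,0]
    - [0,0,0]
    - [0,0,0]
    - [0,0,0]
    - [0,0,0]
    - [0,0,0]
    - [0,0,0]
  offset:
    - [0.022,-0.037,0]
    - [0.022,-0.037,0]
    - [0.022,-0.037,0]
    - [0.022,-0.037,0]
    - [0.022,-0.037,0]
    - [0.022,-0.037,0]
    - [0.022,-0.037,0]
    - [0.022,-0.037,0]
  jaw: [0,0,0,0,0,0,0,0]

```text
time: 2.8
tcp_pos: [0.5666, 0.0125, 0.3664]
tcp_rot: [0.0, 0.998, -0.064, 0.0]
ft_force: [0.1, -0.4, 0.2]
opening: 0.0001
grasp_force: 0.0
```

```bash
python3 - <<'E'
from plant import eyes
import cv2,numpy as np
w=eyes.snapshot("wrist"); s=eyes.snapshot("side")
print(eyes.calibration("wrist")); print(eyes.find_in("wrist","lid_edge")[:2],eyes.find_in("wrist","analyser_lid")[:2])
cv2.imwrite("pics/w1.png",np.hstack([cv2.resize(w,(480,360)),cv2.resize(s[100:310,200:413],(320,315))[:360].copy() if 0 else cv2.copyMakeBorder(cv2.resize(s[100:310,200:413],(320,315)),0,45,0,0,0)]))
E
```

```text
{'K': array([[420.36767721,   0.        , 328.21030746],
       [  0.        , 420.36767721, 239.05089333],
       [  0.        ,   0.        ,   1.        ]]), 'R': array([[-0.12168269, -0.99256472, -0.00293113],
       [-0.9493249 ,  0.11551856,  0.29229728],
       [-0.28978537,  0.03835012, -0.95632301]]), 't': array([0.0843101 , 0.46029733, 0.66974591])}
[{'rect': [107.7, 1.7, 567.5, 285.5], 'score': 0.84}] [{'rect': [109.7, 0.2, 568.8, 286.5], 'score': 0.84}]
```

View pics/w1.png

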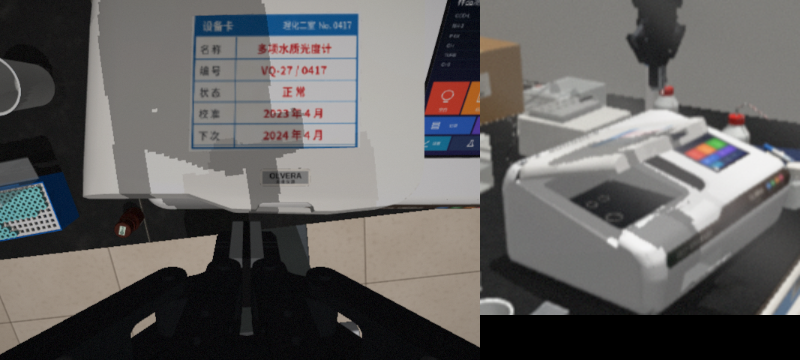

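The wrist picture shows the sample lid with its front-left corner at about (85,197) and its front edge at about row 205–212. The fingers end just above that edge.

```bash
python3 - <<'E'
from h import *
CAL["w"]=eyes.calibration("wrist")
for uv in((84/.75,198/.75),(285/.75,212/.75),(425/.75,206/.75)):
    for z in(.27,.29): print(uv,z,ray("w",uv,z))
q=[.6488,-.1244,-.1271]
for y in(.235,.117,0): print(W(LID(np.array((-.107,y,.163)),.49),q))
E
```

```text
(112.0, 264.0) 0.27 [0.56840015 0.14196021 0.27      ]
(112.0, 264.0) 0.29 [0.57437321 0.13014164 0.29      ]
(380.0, 282.6666666666667) 0.27 [ 0.53600027 -0.01703549  0.27      ]
(380.0, 282.6666666666667) 0.29 [ 0.54469955 -0.01547567  0.29      ]
(566.6666666666666, 274.6666666666667) 0.27 [ 0.52697514 -0.12980642  0.27      ]
(566.6666666666666, 274.6666666666667) 0.29 [ 0.53643382 -0.11875771  0.29      ]
[0.57665521 0.1217303  0.27995107]
[0.56169776 0.00468213 0.27995107]
[ 0.54686706 -0.11137411  0.27995107]
```

Request:
drive_tool:
  delta_rot:
    - [0,0,0]
    - [0,0,0]
    - [0,0,0]
    - [0,0,0]
    - [0,0,0]
    - [0,0,0]
    - [0,0,0]
    - [0,0,0]
    - [0,0,0]
    - [0,0,0]
  offset:
    - [0.012,0,0.03]
    - [0,0,0.03]
    - [0,0,0.006]
    - [0,0,0.006]
    - [0,0,0.006]
    - [0,0,0.006]
    - [0,0,0.006]
    - [0,0,0.006]
    - [0,0,0.006]
    - [0,0,0.006]
  jaw: [0,0,0,0,0,0,0,0,0,0]

```text
time: 4.0
tcp_pos: [0.5777, 0.0094, 0.258]
tcp_rot: [0.0, 0.998, -0.064, 0.0]
ft_force: [-0.3, 0.5, 0.9]
opening: 0.0
grasp_force: 0.5
```

Request:
drive_tool:
  delta_rot:
    - [0,0,0]
    - [0,0,0]
    - [0,0,0]
    - [0,0,0]
    - [0,0,0]
    - [0,0,0]
    - [0,0,0]
    - [0,0,0]
    - [0,0,0]
  offset:
    - [0,0,0.006]
    - [0,0,0.006]
    - [0,0,0.006]
    - [0,0,0.006]
    - [0,0,0.006]
    - [0,0,0.006]
    - [0,0,0.006]
    - [0,0,0.006]
    - [0,0,0.006]
  jaw: [0,0,0,0,0,0,0,0,0]

```text
time: 4.9
tcp_pos: [0.5778, 0.0092, 0.2038]
tcp_rot: [0.0, 0.998, -0.064, 0.0]
ft_force: [-0.6, -0.1, 2.0]
opening: -0.0001
grasp_force: 0.6
```

Request:
drive_tool:
  delta_rot:
    - [0,0,0]
    - [0,0,0]
    - [0,0,0]
    - [0,0,0]
    - [0,0,0]
    - [0,0,0]
    - [0,0,0]
    - [0,0,0]
    - [0,0,0]
  offset:
    - [0,0,0.004]
    - [0,0,0.004]
    - [0,0,0.004]
    - [0,0,0.004]
    - [0,0,0.003]
    - [0,0,0.003]
    - [0,0,0.002]
    - [0,0,0.002]
    - [0,0,0.002]
  jaw: [0,0,0,0,0,0,0,0,0]

```text
time: 5.8
tcp_pos: [0.5778, 0.0093, 0.1762]
tcp_rot: [0.0, 0.998, -0.064, 0.0]
ft_force: [0.8, -0.8, 1.4]
opening: 0.0001
grasp_force: 0.5
```

Request:
drive_tool:
  delta_rot:
    - [0,0,0]
    - [0,0,0]
    - [0,0,0]
  offset:
    - [0,0,0.0015]
    - [0,0,0.0015]
    - [0,0,0.001]
  jaw: [0,0,0]

```text
time: 6.1
tcp_pos: [0.5777, 0.0093, 0.1722]
tcp_rot: [0.0, 0.998, -0.064, -0.0]
ft_force: [0.5, 1.0, 0.3]
opening: -0.0002
grasp_force: 0.5
```

Request:
drive_tool:
  delta_rot:
    - [0,0,0]
    - [0,0,0]
  offset:
    - [0,0,0.001]
    - [0,0,0.001]
  jaw: [0,0]

```text
time: 6.3
tcp_pos: [0.5777, 0.0093, 0.1703]
tcp_rot: [0.0, 0.998, -0.064, 0.0]
ft_force: [0.6, -0.1, 1.5]
opening: 0.0001
grasp_force: 0.5
```

Request:
drive_tool:
  delta_rot:
    - [0,0,0]
    - [0,0,0]
  offset:
    - [0,0,0.001]
    - [0,0,0.001]
  jaw: [0,0]

```text
time: 6.5
tcp_pos: [0.5779, 0.0093, 0.1694]
tcp_rot: [0.0, 0.998, -0.064, 0.001]
ft_force: [-1.9, 0.1, 7.9]
opening: -0.0003
grasp_force: 3.8
```

Request:
drive_tool:
  delta_rot:
    - [0,0,0]
    - [0,0,0]
  offset:
    - [0,0,0.001]
    - [0,0,0.001]
  jaw: [0,0]

```text
time: 6.7
tcp_pos: [0.5779, 0.0092, 0.1692]
tcp_rot: [0.0, 0.998, -0.064, 0.001]
ft_force: [-4.5, 0.2, 13.2]
opening: -0.0
grasp_force: 6.7
```

Request:
drive_tool:
  delta_rot:
    - [0,0,0]
    - [0,0,0]
    - [0,0,0]
    - [0,0,0]
    - [0,0,0]
    - [0,0,0]
    - [0,0,0]
    - [0,0,0]
    - [0,0,0]
    - [0,0,0]
    - [0,0,0]
  offset:
    - [0,0,-0.02]
    - [0,0,-0.03]
    - [-0.038,0.003,0]
    - [-0.038,0.003,0]
    - [-0.038,0.003,0]
    - [-0.038,0.003,0]
    - [-0.038,0.004,0]
    - [0,0,0.035]
    - [0,0,0.035]
    - [0,0,0.035]
    - [0,0,0.035]
  jaw: [0,0,0,0,0,0,0,0,0,0,0]

```text
time: 7.8
tcp_pos: [0.3865, 0.0177, 0.0748]
tcp_rot: [0.0, 0.998, -0.064, -0.0]
ft_force: [0.9, 0.1, -0.6]
opening: -0.0002
grasp_force: 0.0
```

Request:
drive_tool:
  delta_rot:
    - [0,8,0]
    - [0,8,0]
    - [0,8,0]
    - [0,8,0]
    - [0,0,0]
  offset:
    - [0,0,0]
    - [0,0,0]
    - [0,0,0]
    - [0,0,0]
    - [0,0,0]
  jaw: [0,0,0,0,0]

```text
time: 8.3
tcp_pos: [0.3809, 0.0184, 0.0694]
tcp_rot: [0.017, 0.961, -0.061, 0.271]
ft_force: [-0.4, 0.4, -0.9]
opening: -0.0003
grasp_force: 0.0
```

```bash
python3 - <<'E'
from plant import eyes,telemetry
import cv2,numpy as np
w=eyes.snapshot("wrist"); s=eyes.snapshot("side")
print({k:telemetry.state()[k] for k in("joints","tcp_pos","tcp_rot","time")})
print(eyes.find_in("wrist","analyser_printer_flap")[:2])
cv2.imwrite("pics/w2.png",np.hstack([cv2.resize(w,(480,360)),cv2.copyMakeBorder(cv2.resize(s[100:310,200:413],(320,315)),0,45,0,0,0)]))
E
```

```text
{'joints': array([-0.07953346, -0.65122667,  2.33780645, -0.03248601,  0.89848195,
        1.63170087]), 'tcp_pos': array([0.38686885, 0.01766543, 0.07629077]), 'tcp_rot': array([ 0.01755506,  0.95947479, -0.061233  ,  0.27450041]), 'time': 8.4}
[{'rect': [193.3, 100.1, 469.9, 118.0], 'score': 0.7}]
```

View pics/w2.png

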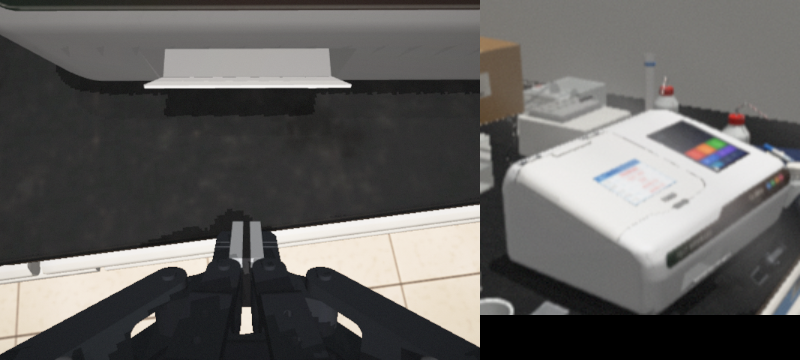

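The sample lid is shut. The flap's free edge shows at row ~85 from column 145 to 351 in the wrist picture, and the fingers are centred on it.

```bash
python3 - <<'E'
from h import *
CAL["w"]=eyes.calibration("wrist")
for u,v in((145,86),(351,87)):
    for z in(.045,.055,.065,.075): print(u,z,ray("w",(u/.75,v/.75),z).round(4))
q=[.6488,-.1244,-.1271]
for a in(.3,.4,.5,.6,.7,.8): print(a,*[W(FLAP(np.array((-.1775,y,.077)),a),q).round(4) for y in(.168,.048)])
E
```

```text
145 0.045 [0.5025 0.0725 0.045 ]
145 0.055 [0.4959 0.0697 0.055 ]
145 0.065 [0.4893 0.0669 0.065 ]
145 0.075 [0.4827 0.0641 0.075 ]
351 0.045 [ 0.4834 -0.0681  0.045 ]
351 0.055 [ 0.4778 -0.0636  0.055 ]
351 0.065 [ 0.4722 -0.0592  0.065 ]
351 0.075 [ 0.4666 -0.0547  0.075 ]
0.3 [0.48   0.0665 0.0726] [ 0.4648 -0.0525  0.0726]
0.4 [0.4757 0.0671 0.0702] [ 0.4605 -0.0519  0.0702]
0.5 [0.4716 0.0676 0.0674] [ 0.4564 -0.0514  0.0674]
0.6 [0.4679 0.0681 0.0642] [ 0.4527 -0.0509  0.0642]
0.7 [0.4645 0.0685 0.0606] [ 0.4493 -0.0505  0.0606]
0.8 [0.4614 0.0689 0.0568] [ 0.4462 -0.0501  0.0568]
```

Request:
drive_tool:
  delta_rot:
    - [0,0,0]
    - [0,0,0]
    - [0,0,0]
    - [0,0,0]
    - [0,0,0]
    - [0,0,0]
    - [0,0,0]
    - [0,0,0]
  offset:
    - [0.019,0,0.026]
    - [0.019,0,0.026]
    - [0.0034,0,0.0021]
    - [0.0034,0,0.0021]
    - [0.0041,0,0.001]
    - [0.0041,0,0.001]
    - [0.0041,0,0.001]
    - [0.0041,0,0.001]
  jaw: [0,0,0,0,0,0,0,0]

```text
time: 9.25
tcp_pos: [0.4702, 0.007, 0.0581]
tcp_rot: [0.018, 0.959, -0.061, 0.275]
ft_force: [-1.8, -0.1, 0.1]
opening: -0.0001
grasp_force: 0.9
```

Request:
drive_tool:
  delta_rot:
    - [0,0,0]
    - [0,0,0]
    - [0,0,0]
  offset:
    - [0.0031,0,0.0008]
    - [0.0031,0,0.0008]
    - [0.0031,0,0.0008]
  jaw: [0,0,0]

```text
time: 9.55
tcp_pos: [0.4796, 0.0058, 0.0607]
tcp_rot: [0.018, 0.959, -0.061, 0.275]
ft_force: [-0.6, 0.6, -1.0]
opening: -0.0002
grasp_force: 0.7
```

Request:
drive_tool:
  delta_rot:
    - [0,0,0]
    - [0,0,0]
  offset:
    - [0.0013,0,0.0008]
    - [0.0013,0,0.0008]
  jaw: [0,0]

```text
time: 9.75
tcp_pos: [0.4807, 0.0056, 0.0593]
tcp_rot: [0.018, 0.96, -0.061, 0.272]
ft_force: [-13.5, 1.0, 6.5]
opening: 0.0
grasp_force: 6.4
```

Request:
drive_tool:
  delta_rot:
    - [0,0,0]
    - [0,0,0]
  offset:
    - [0.0013,0,0.0008]
    - [0.0013,0,0.0008]
  jaw: [0,0]

```text
time: 9.95
tcp_pos: [0.4813, 0.0056, 0.0575]
tcp_rot: [0.017, 0.961, -0.061, 0.27]
ft_force: [-22.7, 2.7, 10.7]
opening: 0.0001
grasp_force: 10.4
```

Request:
drive_tool:
  delta_rot:
    - [0,0,0]
    - [0,0,0]
  offset:
    - [0.0009,0,0.0005]
    - [0.0009,0,0.0005]
  jaw: [0,0]

```text
time: 10.15
tcp_pos: [0.4816, 0.0056, 0.0563]
tcp_rot: [0.017, 0.961, -0.061, 0.267]
ft_force: [-28.2, 2.4, 14.8]
opening: 0.0
grasp_force: 12.9
```

Request:
drive_tool:
  delta_rot:
    - [0,0,0]
    - [0,0,0]
    - [0,0,0]
    - [0,0,0]
  offset:
    - [-0.0085,0,-0.0053]
    - [-0.025,0,-0.016]
    - [-0.03,0,-0.018]
    - [0.01,0,-0.016]
  jaw: [0,0,0,0]

```text
time: 10.55
tcp_pos: [0.4059, 0.015, 0.0713]
tcp_rot: [0.017, 0.961, -0.061, 0.268]
ft_force: [-0.6, -0.8, -1.7]
opening: -0.0001
grasp_force: 0.0
```

```bash
python3 - <<'E'
from plant import eyes,telemetry
import cv2
w=eyes.snapshot("wrist"); cv2.imwrite("pics/w3.png",w[:320])
st=telemetry.state(); print(st["tcp_pos"],st["tcp_rot"],st["joints"])
E
```

```text
[0.41239896 0.0144373  0.0801617 ] [ 0.01766767  0.95898763 -0.06104453  0.27623205] [-0.08446059 -0.56768923  2.29208234 -0.03024604  0.85692463  1.62670226]
```

View pics/w3.png

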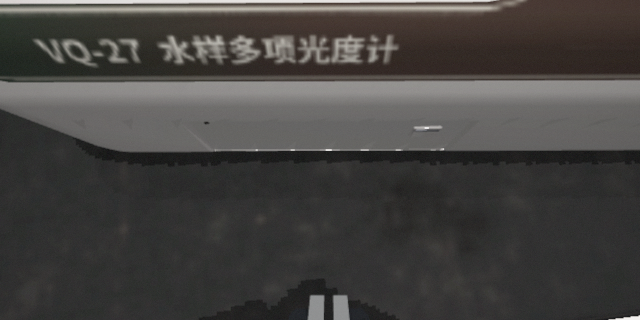

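Request:
drive_tool:
  delta_rot:
    - [0,-8,0]
    - [0,-8,0]
    - [0,-8,0]
    - [0,-8,0]
    - [0,0,-5.5]
    - [0,0,-5.5]
  offset:
    - [0.024,0,-0.038]
    - [0.018,0,-0.041]
    - [0.012,0,-0.043]
    - [0.006,0,-0.045]
    - [0,0,-0.01]
    - [0,0,-0.01]
  jaw: [0,0,0,0,0,0]

```text
time: 11.2
tcp_pos: [0.4137, 0.014, 0.2739]
tcp_rot: [0.002, 0.999, 0.034, 0.013]
ft_force: [-0.4, -0.7, -0.5]
opening: -0.0001
grasp_force: 0.0
```

Request:
drive_tool:
  delta_rot:
    - [0,0,0]
    - [0,0,0]
    - [0,0,0]
    - [0,0,0]
    - [0,0,0]
    - [0,0,0]
    - [0,0,0]
  offset:
    - [0.022,-0.036,0]
    - [0.022,-0.036,0]
    - [0.022,-0.036,0]
    - [0.022,-0.036,0]
    - [0.022,-0.036,0]
    - [0.022,-0.036,0]
    - [0.022,-0.036,0]
  jaw: [0,0,0,0,0,0,0]

```text
time: 11.9
tcp_pos: [0.5501, 0.2781, 0.2739]
tcp_rot: [0.001, 0.999, 0.032, 0.012]
ft_force: [0.7, 0.2, -0.2]
opening: -0.0001
grasp_force: 0.0
```

```bash
python3 - <<'E'
from plant import eyes,telemetry
import cv2,pickle
w=eyes.snapshot("wrist"); cv2.imwrite("pics/w4.png",w)
c=eyes.calibration("wrist"); pickle.dump(c,open("w4.pkl","wb"))
st=telemetry.state(); print(st["tcp_pos"],st["tcp_rot"],st["ft_force"])
E
```

```text
[0.55198477 0.28364812 0.27102946] [-7.34533668e-04  9.99343665e-01  3.42404959e-02  1.18020666e-02] [ 2.24854907  2.58009089 -1.07265597]
```

View pics/w4.png

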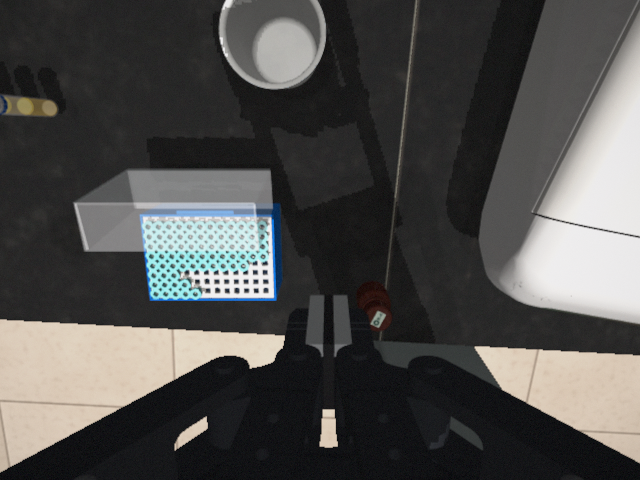

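The wrist picture shows the clear lid's free outer edge from (75,203) to (257,203) and its inner rim at row 250. The base's front corners are at (150,300) and (277,299), and the beaker is well behind at (272,37).

```bash
python3 - <<'E'
import pickle
import h
from h import *
np.set_printoptions(precision=4,suppress=True)
CAL["w"]=pickle.load(open("w4.pkl","rb")); of=h.full
h.full=lambda n,uv: np.array(uv) if n=="w" else of(n,uv)
def B(k,p,q): return W(BOX(p,q[3]) if k=="L" else p,q)
o1=[("w","B",(-.044,.06,.057),(149,300)),("w","B",(-.044,-.06,.057),(277,299)),
("w","L",(-.044,.06,.097),(75,203)),("w","L",(-.044,-.06,.097),(257,203)),("w","L",(-.044,.06,.061),(83,250)),("w","L",(-.044,-.06,.061),(258,250)),("w","L",(.04,.06,.097),(130,170)),("w","L",(.04,-.06,.097),(271,170))]
q,r=fit(B,o1,[.5,.38,.06,1.4]); print(q);print(r)
print("edge",B("L",np.array((-.0437,0,.0969)),q), "hinge",W((.042,0,.057),q))
for a in(1.5,1.4,1.2,1,.8,.6,.4,.2,0): print(a,B("L",np.array((-.035,0,.0969)),[*q[:3],a]))
print("beaker",ray("w",(272,37),.092),ray("w",(272,88),.092))
E
```

```text
[0.4979 0.3862 0.0633 1.4158]
[[-0.7488  3.4124]
 [ 1.1334  5.0738]
 [-4.6075 -1.837 ]
 [-0.1818 -0.9247]
 [ 0.5859  1.438 ]
 [ 2.3124  2.3201]
 [-2.4798 -2.4517]
 [ 1.8477 -1.7502]]
edge [0.566  0.3905 0.1478] hinge [0.5398 0.3888 0.057 ]
1.5 [0.5741 0.391  0.1366]
1.4 [0.566  0.3905 0.1397]
1.2 [0.5491 0.3894 0.1432]
1 [0.5318 0.3883 0.1434]
0.8 [0.5149 0.3872 0.14  ]
0.6 [0.4989 0.3862 0.1334]
0.4 [0.4846 0.3853 0.1237]
0.2 [0.4724 0.3845 0.1114]
0 [0.463  0.3839 0.0969]
beaker [0.6773 0.3316 0.092 ] [0.6435 0.3306 0.092 ]
```

Request:
drive_tool:
  delta_rot:
    - [0,-1.35,0]
    - [0,0,0]
    - [0,0,0]
    - [0,0,0]
  offset:
    - [0.02,-0.035,0]
    - [0.02,-0.035,0]
    - [0.02,-0.035,0]
    - [0,0,0]
  jaw: [0,0,0,0]

```text
time: 12.35
tcp_pos: [0.6031, 0.3891, 0.268]
tcp_rot: [0.002, 0.999, 0.034, -0.003]
ft_force: [0.4, -0.1, -0.9]
opening: 0.0002
grasp_force: 0.0
```

Request:
drive_tool:
  delta_rot:
    - [0,0,0]
    - [0,0,0]
    - [0,0,0]
    - [0,0,0]
    - [0,0,0]
    - [0,0,0]
    - [0,0,0]
    - [0,0,0]
    - [0,0,0]
    - [0,0,0]
    - [0,0,0]
  offset:
    - [0,0,0.035]
    - [0,0,0.035]
    - [0,0,0.035]
    - [0,0,0.025]
    - [-0.006,0,0]
    - [-0.006,0,0]
    - [-0.003,0,0]
    - [-0.002,0,0]
    - [-0.002,0,0]
    - [-0.002,0,0]
    - [-0.002,0,0]
  jaw: [0,0,0,0,0,0,0,0,0,0,0]

```text
time: 13.45
tcp_pos: [0.5778, 0.3826, 0.1442]
tcp_rot: [0.002, 0.999, 0.032, -0.001]
ft_force: [-0.6, -0.5, -0.4]
opening: 0.0001
grasp_force: 0.0
```

Request:
drive_tool:
  delta_rot:
    - [0,0,0]
    - [0,0,0]
    - [0,0,0]
    - [0,0,0]
  offset:
    - [0.006,0,0]
    - [0,0,0.008]
    - [0,0,0]
    - [0,0,0]
  jaw: [0,0,0,0]

```text
time: 13.85
tcp_pos: [0.5834, 0.3826, 0.1345]
tcp_rot: [0.003, 0.999, 0.032, -0.002]
ft_force: [0.9, 0.1, -0.6]
opening: -0.0002
grasp_force: 0.0
```

```bash
python3 - <<'E'
from plant import eyes,telemetry
import cv2
s=eyes.snapshot("side"); cv2.imwrite("pics/s5.png",cv2.resize(s[260:440,160:360],None,fx=3,fy=3,interpolation=cv2.INTER_CUBIC))
st=telemetry.state(); print(st["tcp_pos"],st["tcp_rot"],st["ft_force"])
E
```

```text
[0.58355702 0.38271159 0.13500709] [ 0.00250792  0.9994853   0.03193852 -0.00166826] [-0.51795855 -0.5161158   1.53374671]
```

View pics/s5.png

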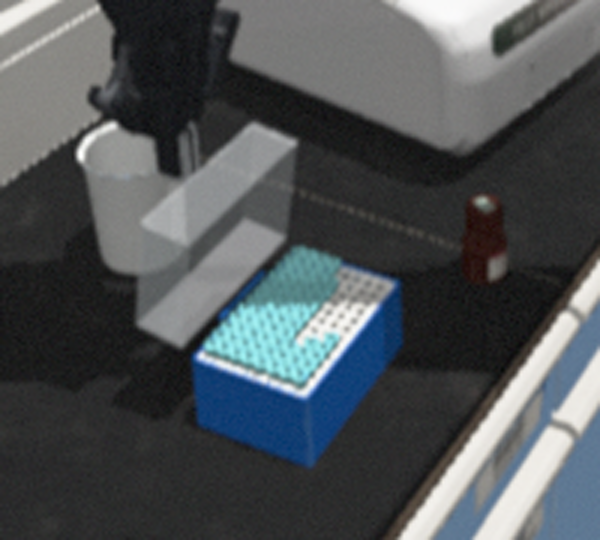

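The fingers are behind the clear lid with their tips just below its free edge, clear of the beaker. The box hasn't moved.

Request:
drive_tool:
  delta_rot:
    - [0,0,0]
    - [0,0,0]
    - [0,0,0]
    - [0,0,0]
    - [0,0,0]
    - [0,0,0]
    - [0,0,0]
    - [0,0,0]
    - [0,0,0]
    - [0,0,0]
    - [0,0,0]
    - [0,0,0]
  offset:
    - [-0.002,0,0]
    - [-0.002,0,0]
    - [-0.0029,0,-0.0007]
    - [-0.0029,0,-0.0007]
    - [-0.0029,0,-0.0007]
    - [-0.0029,0,-0.0007]
    - [-0.0029,0,-0.0007]
    - [-0.003,0,-0.0002]
    - [-0.003,0,-0.0002]
    - [-0.003,0,-0.0002]
    - [-0.003,0,-0.0002]
    - [-0.003,0,-0.0002]
  jaw: [0,0,0,0,0,0,0,0,0,0,0,0]

```text
time: 15.1
tcp_pos: [0.55, 0.3808, 0.1404]
tcp_rot: [0.002, 0.999, 0.032, -0.001]
ft_force: [0.1, 0.7, 0.6]
opening: -0.0001
grasp_force: 0.4
```

```bash
python3 - <<'E'
from plant import eyes,telemetry
import cv2
s=eyes.snapshot("side"); cv2.imwrite("pics/s6.png",cv2.resize(s[260:440,160:360],None,fx=3,fy=3,interpolation=cv2.INTER_CUBIC))
st=telemetry.state(); print(st["tcp_pos"],st["tcp_rot"],st["ft_force"])
E
```

```text
[0.5495251  0.38081055 0.14040758] [ 0.00225234  0.99947976  0.03214207 -0.00142149] [-0.10337569  0.10400676  0.97745255]
```

View pics/s6.png

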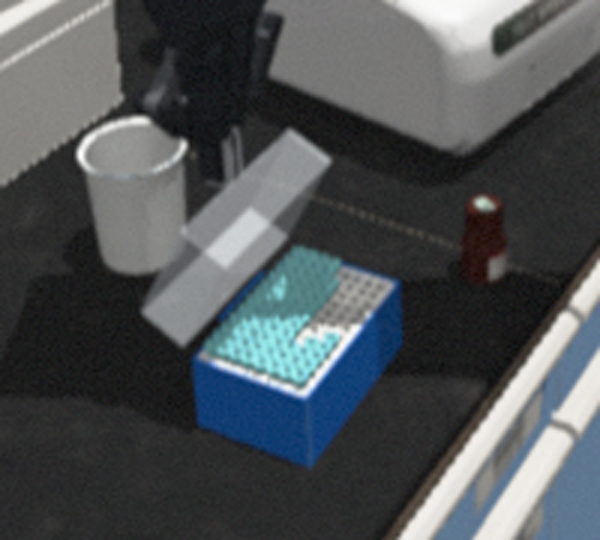

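The lid is turning over and the box corner hasn't moved from (312,465).

Request:
drive_tool:
  delta_rot:
    - [0,0,0]
    - [0,0,0]
    - [0,0,0]
    - [0,0,0]
    - [0,0,0]
    - [0,0,0]
    - [0,0,0]
    - [0,0,0]
    - [0,0,0]
    - [0,0,0]
  offset:
    - [-0.003,0,0.0003]
    - [-0.003,0,0.0003]
    - [-0.003,0,0.0003]
    - [-0.003,0,0.0003]
    - [-0.003,0,0.0003]
    - [-0.0029,0,0.0009]
    - [-0.0029,0,0.0009]
    - [-0.0029,0,0.0009]
    - [-0.0029,0,0.0009]
    - [-0.0029,0,0.0009]
  jaw: [0,0,0,0,0,0,0,0,0,0]

```text
time: 16.15
tcp_pos: [0.5205, 0.3788, 0.1343]
tcp_rot: [0.002, 0.999, 0.032, -0.001]
ft_force: [-0.3, -0.3, 1.2]
opening: -0.0001
grasp_force: 0.4
```

Request:
drive_tool:
  delta_rot:
    - [0,0,0]
    - [0,0,0]
    - [0,0,0]
    - [0,0,0]
    - [0,0,0]
    - [0,0,0]
    - [0,0,0]
    - [0,0,0]
    - [0,0,0]
    - [0,0,0]
  offset:
    - [-0.0027,0,0.0014]
    - [-0.0027,0,0.0014]
    - [-0.0027,0,0.0014]
    - [-0.0027,0,0.0014]
    - [-0.0027,0,0.0014]
    - [-0.0024,0,0.0018]
    - [-0.0024,0,0.0018]
    - [-0.0024,0,0.0018]
    - [-0.0024,0,0.0018]
    - [-0.0024,0,0.0018]
  jaw: [0,0,0,0,0,0,0,0,0,0]

```text
time: 17.15
tcp_pos: [0.4951, 0.3771, 0.1182]
tcp_rot: [0.002, 0.999, 0.032, -0.001]
ft_force: [0.5, -0.3, 0.6]
opening: 0.0001
grasp_force: 0.2
```

Request:
drive_tool:
  delta_rot:
    - [0,0,0]
    - [0,0,0]
    - [0,0,0]
    - [0,0,0]
    - [0,0,0]
    - [0,0,0]
    - [0,0,0]
  offset:
    - [-0.002,0,0.0022]
    - [-0.002,0,0.0022]
    - [-0.002,0,0.0022]
    - [-0.002,0,0.0022]
    - [-0.002,0,0.0022]
    - [-0.0016,0,0.0025]
    - [-0.0016,0,0.0025]
  jaw: [0,0,0,0,0,0,0]

```text
time: 17.85
tcp_pos: [0.4819, 0.3762, 0.1022]
tcp_rot: [0.002, 0.999, 0.032, -0.001]
ft_force: [-0.1, -0.1, 0.6]
opening: 0.0001
grasp_force: 0.4
```

Request:
drive_tool:
  delta_rot:
    - [0,0,0]
    - [0,0,0]
    - [0,0,0]
  offset:
    - [-0.0005,0,0.001]
    - [-0.0005,0,0.001]
    - [-0.0005,0,0.001]
  jaw: [0,0,0]

```text
time: 18.15
tcp_pos: [0.4807, 0.3761, 0.0994]
tcp_rot: [0.002, 0.999, 0.032, -0.001]
ft_force: [0.2, -1.4, 0.7]
opening: 0.0
grasp_force: 0.2
```

Request:
drive_tool:
  delta_rot:
    - [0,0,0]
    - [0,0,0]
  offset:
    - [0,0,0.001]
    - [0,0,0.001]
  jaw: [0,0]

```text
time: 18.35
tcp_pos: [0.4807, 0.3761, 0.0974]
tcp_rot: [0.002, 0.999, 0.032, -0.001]
ft_force: [-0.5, -0.2, 0.7]
opening: -0.0004
grasp_force: 0.2
```

Request:
drive_tool:
  delta_rot:
    - [0,0,0]
    - [0,0,0]
  offset:
    - [0,0,0.0007]
    - [0,0,0.0007]
  jaw: [0,0]

```text
time: 18.55
tcp_pos: [0.4807, 0.3761, 0.0969]
tcp_rot: [0.002, 0.999, 0.032, -0.001]
ft_force: [-2.5, -1.1, 6.6]
opening: -0.0
grasp_force: 3.0
```

Request:
drive_tool:
  delta_rot:
    - [0,0,0]
    - [0,0,0]
  offset:
    - [0,0,0.0007]
    - [0,0,0.0007]
  jaw: [0,0]

```text
time: 18.75
tcp_pos: [0.4806, 0.3762, 0.0968]
tcp_rot: [0.002, 0.999, 0.032, -0.001]
ft_force: [-4.0, -2.3, 10.1]
opening: 0.0001
grasp_force: 5.2
```

Shut against the stop. Retreat straight up, then check.

Request:
drive_tool:
  delta_rot:
    - [0,0,0]
    - [0,0,0]
    - [0,0,0]
    - [0,0,0]
    - [0,0,0]
    - [0,0,0]
    - [0,0,0]
    - [0,0,0]
  offset:
    - [0,0,-0.003]
    - [0,0,-0.02]
    - [0,0,-0.04]
    - [0,0,-0.04]
    - [0,0,-0.04]
    - [0,0,-0.04]
    - [0,0,0]
    - [0,0,0]
  jaw: [0,0,0,0,0,0,0,0]

```text
time: 19.55
tcp_pos: [0.4816, 0.3772, 0.2789]
tcp_rot: [0.001, 0.999, 0.032, 0.0]
ft_force: [-0.0, 0.0, -0.2]
opening: 0.0001
grasp_force: 0.0
```

```bash
python3 - <<'E'
from plant import eyes
import cv2
s=eyes.snapshot("side"); cv2.imwrite("pics/s7.png",cv2.resize(s[150:440,150:430],None,fx=2.05,fy=2.05,interpolation=cv2.INTER_CUBIC))
E
```

```text
(no output)
```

View pics/s7.png

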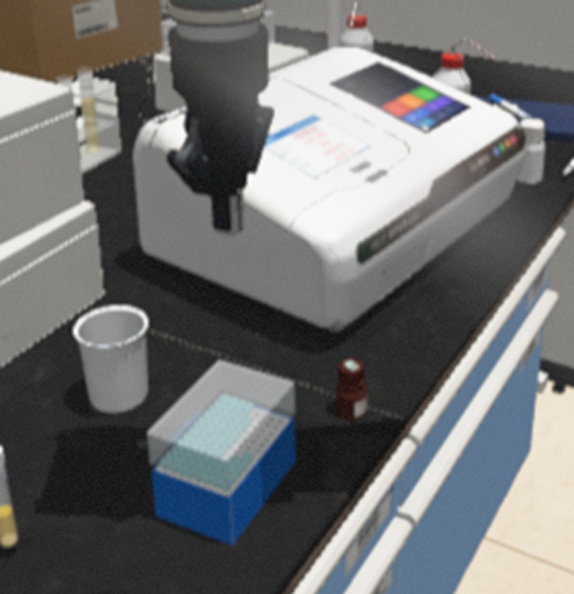

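The sample lid, flap and tip-box lid are all shut, the bottles and beaker stand where they were, and the robot is clear.

```bash
python3 -c "
from plant import robot
print(robot.hand_in())"
```

```text
the job is handed in; nothing more can be done
None
```

The sample lid, the printer flap and the tip-box lid were pushed fully shut in that order, the bottles and beaker look undisturbed, and the job was handed in at about 20 s; the one hard push was about 30 N against the flap's stop.

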